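Draw the pedal wrench out of its lidded case

ROBOT

A 6-joint arm with a two-finger parallel gripper is mounted at the origin on the work surface. World frame = base frame: x ahead of the robot, y to its left, z up, the work surface at z = 0. Lengths are in m, angles in rad, forces in N, time in s.
With the tool pointing down it reaches from about 0.375 to 0.825 m from the base axis. Payload 5.5 kg.
Tool frame: the origin (TCP) lies where the fingers leave the gripper's body, on its centre line; the fingertips stand 73 mm ahead of it and the grasp point (between the pads) lies 54 mm ahead of it; x points along the fingers, z is the direction in which the jaws open and shut, and the axes are right-handed (so a half turn about x gives the same grasp; the last joint's range is limited). The gripper opens to 85 mm and grips with 20 to 120 N. Pads are 22 mm wide; open, the fingers measure 114 mm over their backs; the gripper's body (76 mm by 85 mm) begins 54 mm behind the grasp point. The pads swing forward as they close: fully open they stand 13 mm farther back than shut.
Start: joints at [-1.286, 0.314, -0.047, 1.21, 0, 1.571], TCP at [0.169, -0.576, 0.304] pointing down, gripper open.
Joint ranges: [-2.67, 2.67], [-0.69, 1.73], [-1.03, 1.25], [-2.08, 2.16], [-1.42, 1.45], [-3.14, 3.14]. Speed limits (rad/s): [2.39, 2.39, 3.01, 3.14, 3.14, 3.14].

INTERFACE

Orientations are given as a unit quaternion [w, x, y, z].
In Python, from plant import * gives the robot as it stands. The module is installed in compiled form; this text tells all that it offers.
- The arm moves only by the tool send_rows, never from a script. Its argument "series" is a list that holds one entry, the list of rows, each a list of 4 numbers: the shift along the world's x, y, z in cm, then the turn about the world's z in degrees. In form: [[[dx, dy, dz, roll], ...]]. A call has exactly 10 rows; each row is the pose to reach, as a shift and turn from the pose measured when the call began; what a row does not reach only later rows make up. A row lasts 1/8 s, in which the tool goes at most 62.5 mm and 10.7 degrees, less where a joint would pass 70% of its speed; a pose out of reach is approached as far as the arm can. A call with a gripper value outside its range is refused whole. "gripper" is the opening, from 0 (shut) to 1 (fully open), set as the call begins (left out, the last holds). The fingers move at their own pace and stop on an object; "squeeze" is the grip in N (left out, the last holds). Time passes only in rows, so rows that repeat a pose let the fingers close, or fill a call up. It gives the time, the measured TCP pose, the force and the opening at its end, in the units of the state.
- get_obs(): the state, without advancing time (a new reading comes with each control period).
- grab_frame(name): name is "side" or "top" or "wrist"; returns (picture, depth): 384x512x3 uint8, blue, green, red; 384x512 float32, m along the optical axis (not along the pixel's ray), 0 where there is no reading.
- get_calibration(name): a dict with "fx", "fy", "cx", "cy" (pixels), "k1" (the pictures are not rectified: a ray, as slopes to the right and down, at radius r is drawn at 1 + k1 r^2 times it, then the intrinsics apply), "cam_to_world" (4x4, takes a point from camera to world coordinates). Camera axes: x right, y up, looking along -z (the intrinsics and any distortion apply to the point x, -y, -z); pixel columns grow to the right and rows downward; lengths in m; the calibration is good to about 2 mm. A picture is of the moment at which its call begins: read the wrist's pose just before it. get_calibration takes no time and is no camera call; for the wrist camera it gives the pose at the moment of the call.
- sign_off(): hands the job in, once; it reports no verdict.
The state is a dict: "time_s": time; "joint_pos": joint angles; "dq": joint speeds; "effort": joint torques, N m; "ee_pos": TCP position; "ee_rot": TCP orientation; "contact_force": force on the tool from outside, world axes, zero at the start; "ft_torque": the same for the moment, N m; "finger_gap": finger opening in m.
Only numpy, scipy, OpenCV 4.12 (cv2) and the standard library are available. Lean on these libraries where they do the work, as an engineer would, in place of code of your own. Each camera call takes 0.05 s, during which the arm holds its last target.

TASK

Raise the stiff lid of the yellow tool case until it is about 100 degrees open, standing upright and leaning just slightly back, and leave it standing there. Then take the pedal wrench out through the opening between the two grey end covers: it is longer than the opening, so slide it endways under one cover, bring its other end up first and draw it out on the slant. Finish still holding the wrench in the gripper, over the case and clear of it, with its whole length about 10 cm above the rim, and do not knock over or push away the other things on the counter.

Things in the scene. Friction and masses are not known exactly. Their poses are not given: they have to be found in the camera images.
- case: Yellow plastic tool case, fixed to the counter, 160 mm (its x) by 330 mm (its y), 78 mm high to the rim under the lid. Origin: centre of its underside, z up. Walls and floor 5 mm thick; inside 150 by 320 mm. The lid is hinged along the far long wall (+x).
- opening (a point): Centre of the opening at the level of the cover tops, 72 mm above the counter; axes as the case's. A grey cover closes each end, from 80 mm either side of this point (along y) to the end wall 160 mm from it; cover underside 58 mm above the counter, top 72 mm. The opening between them is 160 mm long (y) and 150 mm wide (x).
- case_floor (a point): Centre of the inner floor, 5 mm above the counter; axes as the case's. Two black rubber ribs, each 18 mm wide, run across the floor centred 55 mm either side of this point (along y), tops 25 mm above the counter; the wrench lies on them. The space beneath the covers is empty to the end walls.
- lid (a joint): Opening angle of the lid in rad: 0 shut, 1.57 straight up, 1.75 is 100 degrees, end stop at 2.4. Stiff friction hinge: it stays wherever it is left; raising it takes about 5 N at the front edge.
- lid_hinge (a point): Point on the hinge line at mid length: case frame x = 80, y = 0, z = 78 mm. The lid turns about the case's y axis, front edge rising. Lid: 6 mm plate, 160 mm from hinge to front edge, 330 mm long, yellow frame with clear window. Axes are the lid's: when shut they equal the case's.
- lid_handle (a point): Grip point in the black fin on the lid's outer face, 138 mm from the hinge, 26 mm from the lid's underside, mid length. Fin: 16 mm thick (lid y), 26 mm wide (lid x), 34 mm tall above the plate. Pinched across its thickness it can turn between the pads as the lid rises. With the lid up, the fin is on the far (+x) face. Axes as the lid's.
- wrench: Stainless pedal wrench, 220 mm long, 12 mm thick, handle 18 mm wide, open jaw head 36 mm wide over the last 48 mm, 0.18-0.37 kg, balance point up to 25 mm from the middle towards the jaw. Origin: middle of its length, on its underside; x towards the jaw, z up. It lies along the case's y, jaw to +y, within 15 mm of centred, both ends under the covers.
- wrench_jaw_end (a point): Jaw end of the wrench, at mid-thickness: wrench frame x = +110 mm, z = 6 mm.
- wrench_handle_end (a point): Handle end of the wrench, at mid-thickness: wrench frame x = -110 mm, z = 6 mm.
- rear_light: Bystander: orange bicycle rear light, 40 x 50 x 36 mm. Origin at centre of underside. Leave alone.
- bell: Bystander: chrome bicycle bell, 58 mm across, 42 mm high. Origin at centre of underside. Leave alone.
- oil: Bystander: blue oil bottle, 44 mm across, 130 mm high. Origin at centre of underside. Leave alone.
- tape: Bystander: roll of white rim tape lying flat, 90 mm across, 24 mm high. Origin at centre of underside. Leave alone.
- grease: Bystander: white grease jar, 64 mm across, 60 mm high. Origin at centre of underside. Leave alone.
- driver: Bystander: red-handled screwdriver lying on the counter to the robot's right, about 200 mm long. Leave alone.

How it is judged:
By the outcome, as a careful person would: the job done as asked, in the order asked, and still so for the second after the job is handed in, while the arm keeps its last pose, push and grip.
It also fails if it takes over 58 s, if anything falls off the work surface, if the arm or the gripper's body presses on something with over 40 N, if the wrist force passes 120 N, or if a joint passes its speed limit or range.

## Working session

There is one attempt and no reset: what is moved stays moved. The work goes in short steps, Python scripts to look and compute and a tool call to move; the robot and the scene stay as the last step left them, time stands still between calls to the robot, and variables do not carry over. Pictures are saved under pics/ and viewed, and the job is handed in when it is done.

Besides the shell and the picture viewer there is one more tool, called after ">>>" as name(argument=value, ...), one argument or row to a line, values as JSON. send_rows: Moves the arm, as the interface text tells. Its arguments: {"type":"object","properties":{"series":{"type":"array"},"gripper":{"type":"number"},"squeeze":{"type":"number"}},"required":["series"]}

```bash
mkdir -p pics
python3 - <<'E'
from plant import *
import cv2,numpy as np
o=get_obs();print(o)
for n in("top","side","wrist"):
    c=get_calibration(n);print(n,c)
    p,d=grab_frame(n);cv2.imwrite(f"pics/{n}0.png",p);np.save(f"{n}0.npy",d)
E
```

```text
{'time_s': 0.0, 'joint_pos': array([-1.28599744e+00,  3.14271613e-01, -4.81050769e-02,  1.21022624e+00,
        2.62912440e-05,  1.57082216e+00]), 'dq': array([ 0.0013984 , -0.00046816, -0.00072711,  0.00135622, -0.00064261,
        0.0004705 ]), 'effort': array([ 1.60775686e-03, -5.39592755e+01,  3.39745259e+01,  1.91134930e-02,
        1.52107232e-04, -3.44476234e-06]), 'ee_pos': array([ 0.16845109, -0.57537097,  0.30299575]), 'ee_rot': array([ 0.56538718,  0.42437738,  0.5663984 , -0.42359655]), 'contact_force': array([ 0.1642955 , -0.51253879, -0.21601505]), 'ft_torque': array([-0.04283001, -0.00643351, -0.05456922]), 'finger_gap': 0.08521737644132432}
top {'fx': 401.6180319284934, 'fy': 401.6180319284934, 'cx': 253.47002685633242, 'cy': 190.92672915996326, 'k1': -0.10180671161952655, 'cam_to_world': array([[-8.83405523e-02,  9.70880574e-01, -2.22681066e-01,
         2.53086305e-01],
       [-9.96090302e-01, -8.61582970e-02,  1.95155816e-02,
        -1.15634542e-02],
       [-2.38522286e-04,  2.23534467e-01,  9.74695996e-01,
         1.28519697e+00],
       [ 0.00000000e+00,  0.0
[... 252 characters left out ...]
62382, -0.14629788],
       [-0.64483235, -0.58971692,  0.48623574,  0.73479598],
       [-0.01634364,  0.64665753,  0.76260535,  1.24779476],
       [ 0.        ,  0.        ,  0.        ,  1.        ]])}
wrist {'fx': 305.5824476789119, 'fy': 305.5824476789119, 'cx': 252.59303781283901, 'cy': 194.84146519285218, 'k1': -0.03577462929975241, 'cam_to_world': array([[ 2.80947796e-01,  9.23377204e-01,  2.61615891e-01,
         2.34469141e-01],
       [-9.59722899e-01,  2.70461738e-01,  7.60421298e-02,
        -5.56802887e-01],
       [-5.41519388e-04, -2.72442630e-01,  9.62171877e-01,
         3.73310200e-01],
       [ 0.00000000e+00,  0.00000000e+00,  0.00000000e+00,
         1.00000000e+00]])}
```

View pics/top0.png

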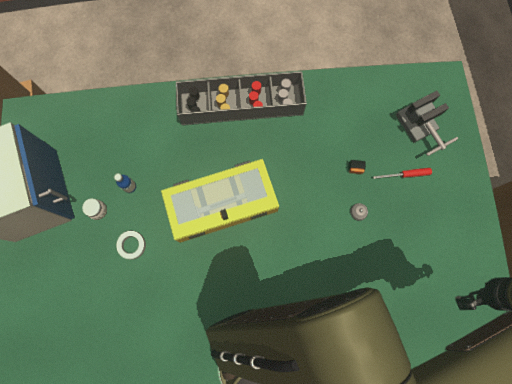

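View pics/side0.png

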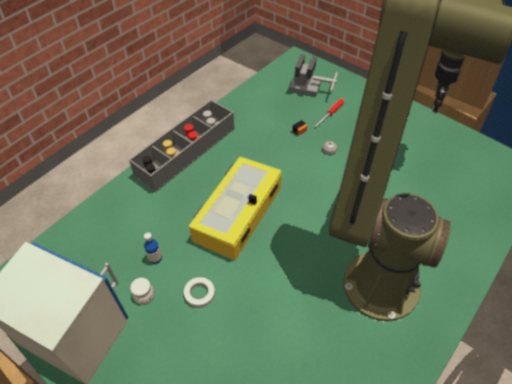

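View pics/wrist0.png

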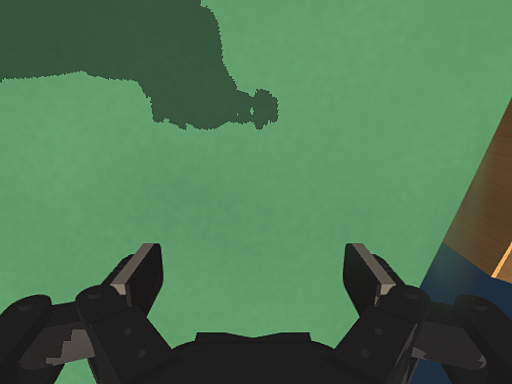

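Top view: yellow case in the middle with its fin at about (224,214), bottle and jar at the left, tape at (130,245), light, bell and driver at the right. Next I measure the case pose.

```bash
cat > h.py <<'E'
import numpy as np,cv2
def rays(c,uv):
    uv=np.asarray(uv,float).reshape(-1,1,2)
    K=np.array([[c['fx'],0,c['cx']],[0,c['fy'],c['cy']],[0,0,1]])
    return cv2.undistortPoints(uv,K,np.array([c['k1'],0,0,0,0.]),None,None,None,(3,50,1e-10))[:,0] if False else cv2.undistortPoints(uv,K,np.array([c['k1'],0,0,0,0.]))[:,0]
def pts(c,uv,d):
    r=rays(c,uv);d=np.asarray(d,float).reshape(-1)
    P=np.c_[r[:,0]*d,-r[:,1]*d,-d]
    T=c['cam_to_world'];return P@T[:3,:3].T+T[:3,3]
def atz(c,uv,z):
    r=rays(c,uv);T=c['cam_to_world']
    D=np.c_[r[:,0],-r[:,1],-np.ones(len(r))]@T[:3,:3].T;o=T[:3,3]
    return o+D*((z-o[2])/D[:,2])[:,None]
def proj(c,P):
    T=c['cam_to_world'];q=(np.atleast_2d(P)-T[:3,3])@T[:3,:3]
    x=q[:,0]/-q[:,2];y=-q[:,1]/-q[:,2];f=1+c['k1']*(x*x+y*y)
    return np.c_[c['cx']+c['fx']*x*f,c['cy']+c['fy']*y*f]
def cloud(c,d):
    v,u=np.mgrid[:384,:512];uv=np.c_[u.ravel(),v.ravel()]
    return pts(c,uv,d.ravel()).reshape(384,512,3)
def state(o):
    from scipy.spatial.transform import Rotation as R
    q=o['ee_rot'];return R.from_quat([q[1],q[2],q[3],q[0]]).as_matrix()
E
python3 - <<'E'
from plant import *
from h import *
print(state(get_obs()).round(3))
for n in('top','side'):
    c=get_calibration(n);d=np.load(n+'0.npy');W=cloud(c,d);im=cv2.imread(f'pics/{n}0.png')
    hsv=cv2.cvtColor(im,cv2.COLOR_BGR2HSV)
    y=(hsv[...,0]>22)&(hsv[...,0]<35)&(hsv[...,1]>150)&(hsv[...,2]>120)
    m=y&(W[...,2]>.07)&(W[...,2]<.1)&(W[...,0]>.3)&(d>0)
    P=W[m];print(n,m.sum(),np.median(P[:,2]))
    r=cv2.minAreaRect((P[:,:2]*1000).astype(np.float32));print(r)
    # fin: points above .1 near case
    cx=np.array(r[0])/1000
    f=(W[...,2]>.105)&(W[...,2]<.13)&(np.hypot(W[...,0]-cx[0],W[...,1]-cx[1])<.1)&(d>0)
    print('fin',f.sum(),W[f].mean(0) if f.sum() else'')
    im=cv2.resize(im[130:270,120:310] if n=='top' else im[140:270,170:300],None,fx=4,fy=4)
    cv2.imwrite(f'pics/{n}0c.png',im)
E
```

```text
[[-0.     0.96   0.281]
 [ 0.001  0.281 -0.96 ]
 [-1.     0.    -0.001]]
top 1698 0.08860970952012859
((513.6500244140625, 70.99156951904297), (158.66000366210938, 327.7864685058594), 13.080926895141602)
fin 49 [0.45838147 0.05731442 0.12360972]
side 1876 0.08746744362361714
((512.431640625, 73.85089111328125), (164.23492431640625, 335.57659912109375), 12.791694641113281)
fin 65 [0.45558747 0.06344825 0.11862501]
```

View pics/top0c.png

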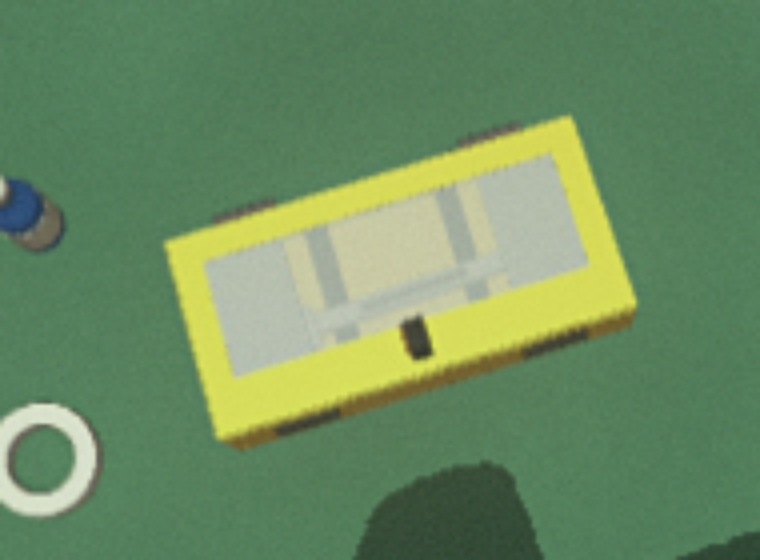

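>>> send_rows(
  series=[
    [[2.8,3.2,0,9],[5.6,6.4,0,18],[8.4,9.6,0,27],[11.2,12.8,0,36],[14,16,0,45],[16.8,19.2,0,54],[19.6,22.4,0,63],[22.4,25.6,0,72],[25.2,29,0,81],[28,32.4,0,90]],
  ],
  gripper=1,
)

```text
time_s: 1.4
ee_pos: [0.4491, -0.2503, 0.3031]
ee_rot: [0.699, -0.102, 0.7, 0.102]
contact_force: [0.5, -0.4, 0.2]
finger_gap: 0.0855
```

```bash
python3 -c "
from plant import *
from h import *
o=get_obs();M=state(o);print(o['ee_pos'],o['joint_pos'],np.degrees(np.arctan2(M[1,2],M[0,2])),o['time_s'])"
```

```text
[ 0.44913614 -0.25025356  0.30306739] [-5.07847663e-01  1.53576913e-01 -2.53038995e-01  1.16533490e+00
 -9.91076082e-04  7.73023112e-01] 16.611549143489473 1.4
```

>>> send_rows(
  series=[
    [[0.1,3.1,0,8.6],[0.2,6.2,0,17.3],[0.3,9.3,0,26],[0.4,12.4,0,34.6],[0.5,15.5,0,43.2],[0.6,18.6,0,52],[0.7,21.7,0,60.5],[0.7,24.8,0,69.2],[0.7,28,0,78],[0.7,30.9,0,86.5]],
  ],
)

```text
time_s: 2.65
ee_pos: [0.4559, 0.0598, 0.3029]
ee_rot: [-0.438, 0.555, -0.439, -0.555]
contact_force: [-0.0, -0.1, -0.6]
finger_gap: 0.0852
```

```bash
python3 -c "
from plant import *
from h import *
o=get_obs();M=state(o);print(o['ee_pos'],o['joint_pos'],np.degrees(np.arctan2(M[1,2],M[0,2])),o['time_s'])
c=get_calibration('wrist');p,d=grab_frame('wrist');cv2.imwrite('pics/w1.png',p);np.save('w1.npy',d);np.save('w1c.npy',c,allow_pickle=True)
print(c['cam_to_world'])
"
```

```text
[0.45589191 0.05982575 0.30292231] [ 0.1313098   0.05070866 -0.36883535  1.15143425 -0.00147298 -0.1026781 ] 103.40654009348646 2.65
[[-0.23186663 -0.93626349 -0.2639101   0.38874726]
 [ 0.97274444 -0.22385963 -0.06045764  0.04334744]
 [-0.00247453 -0.27073519  0.96265068  0.37312615]
 [ 0.          0.          0.          1.        ]]
```

View pics/w1.png

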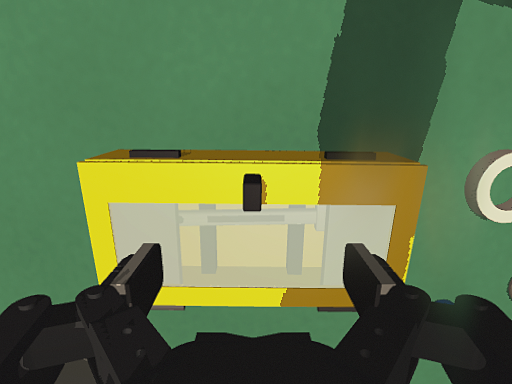

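```bash
python3 -c "
from h import *
im=cv2.imread('pics/w1.png');cv2.imwrite('pics/w1c.png',cv2.resize(im[140:260,190:320],None,fx=5,fy=5,interpolation=cv2.INTER_CUBIC))
cv2.imwrite('pics/w1d.png',np.hstack([cv2.resize(im[145:185,60:110],None,fx=8,fy=8),cv2.resize(im[145:185,395:445],None,fx=8,fy=8)]))
"
```

```text
(no output)
```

View pics/w1c.png

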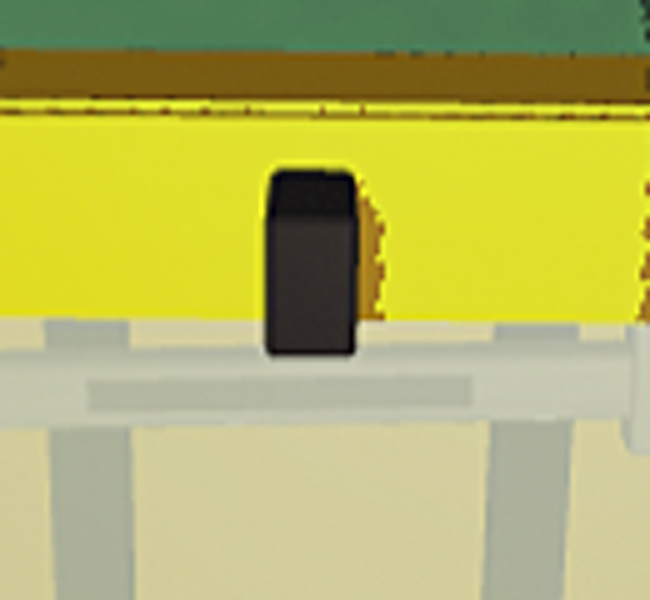

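View pics/w1d.png

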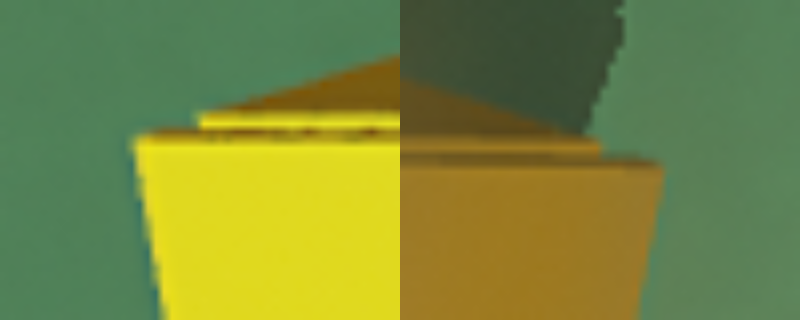

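```bash
python3 -c "
from h import *
c=np.load('w1c.npy',allow_pickle=True).item()
F=atz(c,[[243.6,183.4],[261.2,183.4],[261.2,210.8],[243.6,210.8]],.118);print(F,F.mean(0))
L=atz(c,[[76.9,162.1],[427.8,165.4]],.084);print(L)
v=L[1]-L[0];print(np.linalg.norm(v),np.degrees(np.arctan2(v[1],v[0]))-90)
"
```

```text
[[0.45056102 0.0494969  0.118     ]
 [0.44704961 0.06418943 0.118     ]
 [0.47112294 0.07012236 0.118     ]
 [0.47472809 0.05505392 0.118     ]] [0.46086541 0.05971565 0.118     ]
[[ 0.47552848 -0.11140829  0.084     ]
 [ 0.39982847  0.21946432  0.084     ]]
0.3394218286246681 12.886846476376448
```

```bash
python3 -c "
from h import *
c=np.load('w1c.npy',allow_pickle=True).item();d=np.load('w1.npy');W=cloud(c,d)
print(W[190:206,246:259].reshape(-1,3).mean(0), W[170:195,120:230,2].mean(),W[100:130,150:250,2].mean(), W[170:200,380:410,2].mean())
c={};
from plant import *
for n in('top','side'):
  W=cloud(get_calibration(n),np.load(n+'0.npy'));print(n,np.median(W[280:300,130:180,2]) if n=='top' else np.median(W[280:300,230:300,2]))
"
```

```text
[0.45881408 0.0589334  0.12630201] 0.093040549138501 0.0020773030983183127 0.09274819111464179
top -0.00012065772868530278
side -0.000749305100937292
```

>>> send_rows(
  series=[
    [[0.1,0,-2,0],[0.2,0,-4,0],[0.3,-0.1,-6,-0.4],[0.3,-0.1,-8,-0.4],[0.3,-0.1,-10,-0.4],[0.3,-0.1,-11.5,-0.4],[0.3,-0.1,-12.5,-0.4],[0.3,-0.1,-13.4,-0.4],[0.3,-0.1,-13.4,-0.4],[0.3,-0.1,-13.4,-0.4]],
  ],
)

```text
time_s: 3.95
ee_pos: [0.4592, 0.0613, 0.1693]
ee_rot: [0.439, -0.555, 0.438, 0.555]
contact_force: [0.1, 0.9, 0.0]
finger_gap: 0.0855
```

```bash
python3 -c "
from plant import *
from h import *
o=get_obs();M=state(o);print(o['ee_pos'],o['contact_force'],np.degrees(np.arctan2(M[1,2],M[0,2])),o['time_s'])
p,d=grab_frame('wrist');cv2.imwrite('pics/w2.png',p)
"
```

```text
[0.4592363  0.06128072 0.1693166 ] [0.05918265 0.94119957 0.01635485] 103.37949501328885 3.95
```

View pics/w2.png

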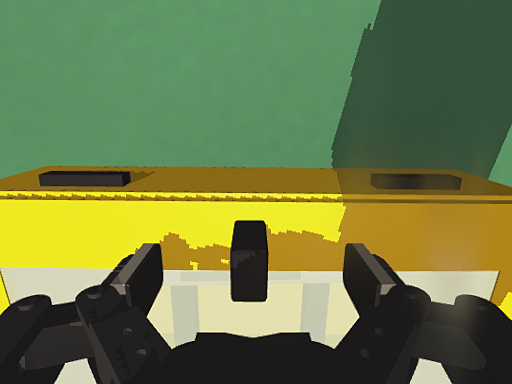

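Fin stands at about (249,260), between the pads at u 160 and 345, nearly centred. I close on it.

>>> send_rows(
  series=[
    [[0,-0.2,-0.2,0],[0,-0.2,-0.2,0],[0,-0.2,-0.2,0],[0,-0.2,-0.2,0],[0,-0.2,-0.2,0],[0,-0.2,-0.2,0],[0,-0.2,-0.2,0],[0,-0.2,-0.2,0],[0,-0.2,-0.2,0],[0,-0.2,-0.2,0]],
  ],
  gripper=0,
  squeeze=40,
)

```text
time_s: 5.25
ee_pos: [0.4592, 0.0595, 0.1675]
ee_rot: [0.439, -0.555, 0.438, 0.555]
contact_force: [-1.1, 2.6, 2.7]
finger_gap: 0.0152
```

```bash
python3 -c "
from plant import *
from h import *
o=get_obs();M=state(o);print(o['ee_pos'],o['contact_force'],np.degrees(np.arctan2(M[1,2],M[0,2])),o['time_s'])
# arc
import math
th0=13.0
cx=np.array([math.cos(math.radians(th0)),math.sin(math.radians(th0))])
# grip point relative to hinge when shut
r0=np.array([-.138, o['ee_pos'][2]-.054-.0805])
print('r0',r0)
for a in range(0,116,5):
    t=math.radians(a);x=r0[0]*math.cos(t)+r0[1]*math.sin(t);z=-r0[0]*math.sin(t)+r0[1]*math.cos(t)
    dx=x-r0[0];print(a,(100*cx*dx).round(2),round(100*(z-r0[1]),2))
"
```

```text
[0.4592486  0.05948436 0.16745408] [-1.13144621  2.56285862  2.69061735] 103.3843181386838 5.25
r0 [-0.138       0.03295408]
0 [0. 0.] 0.0
5 [0.33 0.08] 1.19
10 [0.76 0.18] 2.35
15 [1.29 0.3 ] 3.46
20 [1.91 0.44] 4.52
25 [2.62 0.6 ] 5.52
30 [3.41 0.79] 6.46
35 [4.27 0.99] 7.32
40 [5.21 1.2 ] 8.1
45 [6.21 1.43] 8.79
50 [7.26 1.68] 9.39
55 [8.36 1.93] 9.9
60 [9.5  2.19] 10.3
65 [10.67  2.46] 10.6
70 [11.86  2.74] 10.8
75 [13.07  3.02] 10.89
80 [14.27  3.3 ] 10.87
85 [15.47  3.57] 10.74
90 [16.66  3.85] 10.5
95 [17.82  4.11] 10.16
100 [18.94  4.37] 9.72
105 [20.03  4.62] 9.18
110 [21.06  4.86] 8.55
115 [22.04  5.09] 7.82
```

>>> send_rows(
  series=[
    [[0.15,0.03,0.6,0],[0.35,0.1,1.2,0],[0.75,0.2,2.35,0],[1.3,0.3,3.45,0],[1.9,0.45,4.5,0],[2.6,0.6,5.5,0],[3.4,0.8,6.45,0],[4.3,1.0,7.3,0],[5.2,1.2,8.1,0],[5.2,1.2,8.1,0]],
  ],
)

```text
time_s: 6.5
ee_pos: [0.5127, 0.0717, 0.2497]
ee_rot: [-0.44, 0.555, -0.437, -0.554]
contact_force: [-0.8, 0.2, -1.4]
finger_gap: 0.0152
```

```bash
python3 -c "
from plant import *
from h import *
o=get_obs();M=state(o);print(o['ee_pos'],o['contact_force'],o['finger_gap'])
p,d=grab_frame('side');cv2.imwrite('pics/s3.png',cv2.resize(p[100:270,150:320],None,fx=3,fy=3))
p,d=grab_frame('wrist');cv2.imwrite('pics/w3.png',p)
"
```

```text
[0.51270253 0.07172148 0.24971375] [-0.7990921   0.197811   -1.39975908] 0.015179638680527335
```

View pics/s3.png

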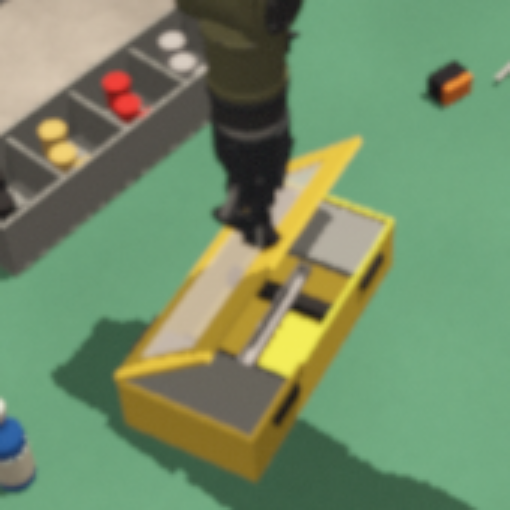

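View pics/w3.png

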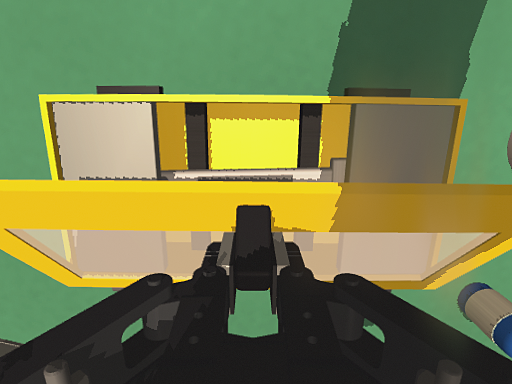

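>>> send_rows(
  series=[
    [[0.5,0.1,0.35,0],[1.0,0.2,0.7,0],[2.05,0.5,1.3,0],[3.15,0.7,1.8,0],[4.3,1.0,2.2,0],[5.45,1.25,2.5,0],[6.65,1.55,2.7,0],[7.85,1.8,2.8,0],[9.05,2.1,2.75,0],[9.05,2.1,2.75,0]],
  ],
)

```text
time_s: 7.85
ee_pos: [0.6048, 0.0928, 0.2774]
ee_rot: [-0.44, 0.556, -0.436, -0.554]
contact_force: [0.8, -0.2, -8.3]
finger_gap: 0.0153
```

```bash
python3 -c "
from plant import *
from h import *
o=get_obs();M=state(o);print(o['ee_pos'],o['contact_force'],o['finger_gap'])
"
```

```text
[0.60478881 0.09281442 0.27744647] [ 0.79781587 -0.16940291 -8.30762189] 0.01534006807440452
```

>>> send_rows(
  series=[
    [[0.6,0.15,-0.15,0],[1.2,0.3,-0.25,0],[1.8,0.4,-0.35,0],[2.4,0.55,-0.5,0],[3.0,0.7,-0.65,0],[3.55,0.8,-0.85,0],[4.1,0.95,-1.1,0],[4.6,1.05,-1.3,0],[4.6,1.05,-1.3,0],[4.6,1.05,-1.3,0]],
  ],
)

```text
time_s: 9.1
ee_pos: [0.6518, 0.1036, 0.2659]
ee_rot: [-0.441, 0.557, -0.435, -0.553]
contact_force: [-2.2, -0.3, 0.6]
finger_gap: 0.0151
```

```bash
python3 -c "
from plant import *
from h import *
o=get_obs();M=state(o);print(o['ee_pos'],o['contact_force'],o['finger_gap'])
c=get_calibration('side')
p,d=grab_frame('side');cv2.imwrite('pics/s4.png',cv2.resize(p[70:270,150:350],None,fx=3,fy=3));np.save('s4.npy',d);cv2.imwrite('pics/s4f.png',p)
"
```

```text
[0.65178897 0.10355861 0.26590187] [-2.19375283 -0.30593481  0.62949772] 0.015104869079324923
```

View pics/s4.png

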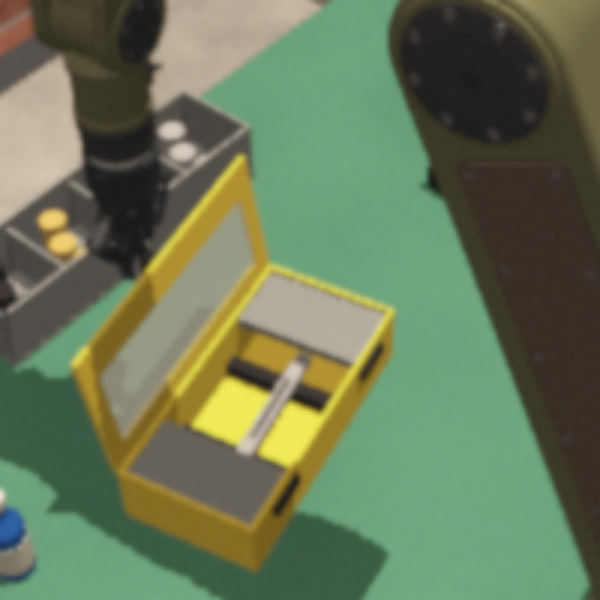

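```bash
python3 -c "
from plant import *
from h import *
import math
c=get_calibration('side');d=np.load('s4.npy');W=cloud(c,d);im=cv2.imread('pics/s4f.png')
hsv=cv2.cvtColor(im,cv2.COLOR_BGR2HSV);y=(hsv[...,0]>18)&(hsv[...,0]<35)&(hsv[...,1]>130)
t=math.radians(13);cen=np.array([.513,.072])
q=W[...,:2]-cen;X=q[...,0]*math.cos(t)+q[...,1]*math.sin(t);Y=-q[...,0]*math.sin(t)+q[...,1]*math.cos(t)
Z=W[...,2]
m=y&(d>0)&(Z>.1)&(abs(X-.09)<.05)&(abs(Y)<.17)&(Z<.3)
A=np.c_[Z[m],Y[m],np.ones(m.sum())]
x=X[m]
for i in range(4):
  s=np.linalg.lstsq(A,x,rcond=None)[0];r=x-A@s;k=abs(r)<2*r.std()+.001;A=A[k];x=x[k]
print(s,90+np.degrees(np.arctan(s[0])),r.std(),len(x),'x at hinge',s[0]*.08+s[2],Y[m].min(),Y[m].max(),Z[m].max())
m=y&(d>0)&(Z>.07)&(Z<.1)&(abs(X)<.1)&(abs(Y)<.2);print('rim z',np.median(Z[m]),X[m].min(),X[m].max(),Y[m].min(),Y[m].max())
"
```

```text
[0.15158807 0.00376003 0.06906014] 98.6197320285715 0.001715818168806161 1038 x at hinge 0.08118718168632823 -0.16639181719018606 0.1690249285544472 0.24169628092389606
rim z 0.0781521715556619 -0.082037036058579 0.08822559446585418 -0.1654608808357768 0.1682974491246123
```

Picture: lid stands up with fin still held, wrench lying on the ribs; plane fit gives 98.6° and the hinge where expected. I release it and rise.

>>> send_rows(
  series=[
    [[0,0,0,0],[0,0,0,0],[0,0,0,0],[0,0,0,0],[0,0,1,0],[0,0,3,0],[0,0,5,0],[0,0,7,0],[0,0,9,0],[0,0,11,0]],
  ],
  gripper=0.6,
)

```text
time_s: 10.4
ee_pos: [0.6518, 0.1035, 0.3774]
ee_rot: [-0.441, 0.557, -0.435, -0.553]
contact_force: [0.2, -0.7, -0.4]
finger_gap: 0.0512
```

>>> send_rows(
  series=[
    [[-1.5,-0.4,0.5,-9],[-3,-0.8,0.5,-18],[-4.5,-1.2,0.5,-27],[-6,-1.6,0.5,-36],[-7.5,-2,0.5,-45],[-9,-2.4,0.5,-54],[-10.5,-2.8,0.5,-63],[-12,-3.2,0.5,-72],[-13.5,-3.5,0.5,-81],[-15,-3.5,0.5,-90]],
  ],
)

```text
time_s: 11.65
ee_pos: [0.5014, 0.0684, 0.3833]
ee_rot: [0.703, -0.084, 0.702, 0.077]
contact_force: [0.2, -0.5, -0.7]
finger_gap: 0.0517
```

```bash
python3 -c "
from plant import *
from h import *
o=get_obs();M=state(o);print(o['ee_pos'],o['contact_force'],o['finger_gap'],np.degrees(np.arctan2(M[1,2],M[0,2])),o['time_s'])
c=get_calibration('wrist');p,d=grab_frame('wrist');cv2.imwrite('pics/w5.png',p);np.save('w5.npy',d);np.save('w5c.npy',c,allow_pickle=True)
p,d=grab_frame('side');cv2.imwrite('pics/s5.png',p);np.save('s5.npy',d)
"
```

```text
[0.50137082 0.06836772 0.38325953] [ 0.15772416 -0.45855569 -0.73360765] 0.05171117873710852 13.089999882390648 11.65
```

View pics/w5.png

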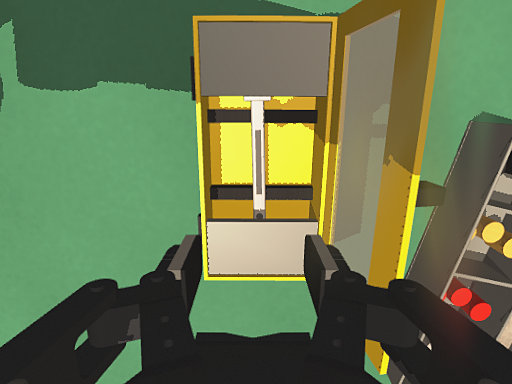

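View pics/s5.png

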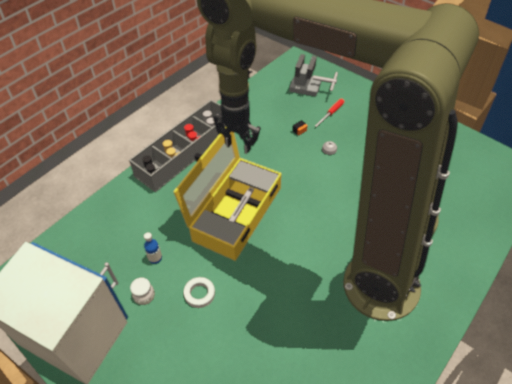

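```bash
cat >> h.py <<'E'
def tocase(P,cen=(.513,.072),deg=13.):
    t=np.radians(deg);q=np.atleast_2d(P)[:,:2]-np.array(cen)
    return np.c_[q[:,0]*np.cos(t)+q[:,1]*np.sin(t),-q[:,0]*np.sin(t)+q[:,1]*np.cos(t)]
def toworld(x,y,cen=(.513,.072),deg=13.):
    t=np.radians(deg);return np.array([cen[0]+x*np.cos(t)-y*np.sin(t),cen[1]+x*np.sin(t)+y*np.cos(t)])
E
python3 -c "
from h import *
im=cv2.imread('pics/w5.png');cv2.imwrite('pics/w5c.png',cv2.resize(im[80:230,180:350],None,fx=4,fy=4,interpolation=cv2.INTER_CUBIC))
"
```

```text
(no output)
```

View pics/w5c.png

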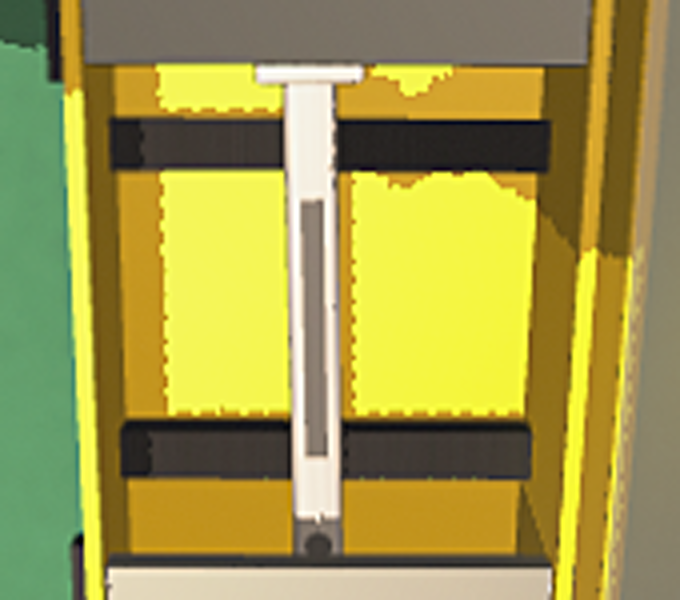

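```bash
python3 -c "
from h import *
c=np.load('w5c.npy',allow_pickle=True).item()
C=lambda a:[[180+u/4,80+v/4] for u,v in a]
print('wrench',tocase(atz(c,C([[258,82],[362,82],[288,120],[336,120],[291,300],[340,300],[294,500],[341,500],[318,545]]),.037)))
print('ribs top edges',tocase(atz(c,C([[111,120],[550,120],[110,170],[550,172],[122,423],[530,425],[122,478],[530,478]]),.025)))
print('covers',tocase(atz(c,C([[85,65],[590,65],[107,565],[552,568]]),.072)))
"
```

```text
wrench [[-0.02284341  0.07375721]
 [ 0.01106675  0.07382246]
 [-0.0130499   0.06176272]
 [ 0.00272374  0.06179271]
 [-0.01196256  0.00226913]
 [ 0.00478033  0.00229666]
 [-0.01076499 -0.06966925]
 [ 0.00606826 -0.06964793]
 [-0.00203178 -0.08681933]]
ribs top edges [[-0.07294089  0.06157252]
 [ 0.07566027  0.06189927]
 [-0.07389995  0.0450181 ]
 [ 0.07665723  0.04466027]
 [-0.07302403 -0.04440078]
 [ 0.07474429 -0.04493743]
 [-0.07380265 -0.06524607]
 [ 0.07589142 -0.06505093]]
covers [[-0.07347922  0.07817947]
 [ 0.07702389  0.07854956]
 [-0.07323839 -0.08099478]
 [ 0.07536508 -0.0819099 ]]
```

```bash
python3 -c "
from h import *
t=toworld(-.0033,-.015);print(t,(t-[.5014,.0684])*100, toworld(0,.01)-toworld(0,0))
"
```

```text
[0.51315884 0.05664211] [ 1.17588446 -1.17578895] [-0.00224951  0.0097437 ]
```

>>> send_rows(
  series=[
    [[0.3,-0.3,-2.5,0.2],[0.6,-0.6,-5,0.5],[0.9,-0.9,-7.5,1],[1.2,-1.2,-10,1.1],[1.2,-1.2,-12.5,1.1],[1.2,-1.2,-15,1.1],[1.2,-1.2,-17.5,1.1],[1.2,-1.2,-20,1.1],[1.2,-1.2,-22,1.1],[1.2,-1.2,-23,1.1]],
  ],
)

```text
time_s: 13.0
ee_pos: [0.5131, 0.0565, 0.1527]
ee_rot: [0.702, -0.094, 0.701, 0.086]
contact_force: [-0.7, -0.1, 0.1]
finger_gap: 0.0511
```

```bash
python3 -c "
from plant import *
from h import *
o=get_obs();M=state(o);print(o['ee_pos'],o['contact_force'],o['finger_gap'],np.degrees(np.arctan2(M[1,2],M[0,2])),o['time_s'])
c=get_calibration('wrist');p,d=grab_frame('wrist');cv2.imwrite('pics/w6.png',p);np.save('w6c.npy',c,allow_pickle=True)
"
```

```text
[0.51310335 0.05650737 0.15265307] [-0.70087557 -0.13778185  0.11605718] 0.051114600208165197 14.635954486169982 13.0
```

View pics/w6.png

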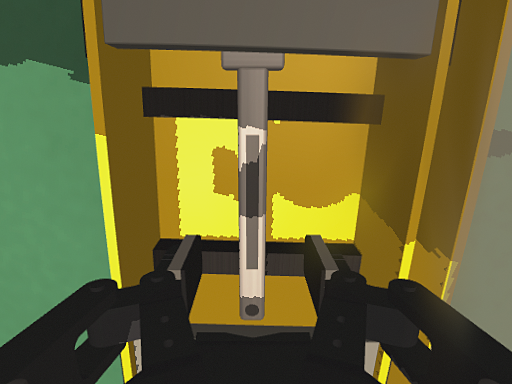

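```bash
python3 -c "
from h import *
c=np.load('w6c.npy',allow_pickle=True).item()
print(tocase(atz(c,[[252,320],[252,310],[252,69],[238,200],[266,200]],.037)))
print(tocase(atz(c,[[105,48],[433,55]],.072)),tocase([[.5131,.0565]]))
"
```

```text
[[-0.0018824  -0.09503691]
 [-0.00212165 -0.08645915]
 [-0.00659331  0.07358071]
 [-0.01330481 -0.00435941]
 [ 0.00446328 -0.00385167]]
[[-0.07362603  0.07742468]
 [ 0.07656588  0.07899063]] [[-0.0033893  -0.01512523]]
```

>>> send_rows(
  series=[
    [[-0.05,0,-1.2,0],[-0.05,0,-2.4,0],[-0.05,0,-3.6,0],[-0.05,0,-4.8,0],[-0.05,0,-5.6,0],[-0.05,0,-6.2,0],[-0.05,0,-6.5,0],[-0.05,0,-6.5,0],[-0.05,0,-6.5,0],[-0.05,0,-6.5,0]],
  ],
)

```text
time_s: 14.3
ee_pos: [0.5124, 0.0565, 0.0872]
ee_rot: [0.702, -0.093, 0.701, 0.086]
contact_force: [-0.3, 0.8, 0.2]
finger_gap: 0.0509
```

>>> send_rows(
  series=[
    [[0,0,0,0],[0,0,0,0],[0,0,0,0],[0,0,0,0],[0,0,0,0],[0,0,0,0],[0,0,0.2,0],[0,0,0.4,0],[0,0,0.6,0],[0,0,0.6,0]],
  ],
  gripper=0,
  squeeze=40,
)

```text
time_s: 15.55
ee_pos: [0.5124, 0.0565, 0.0933]
ee_rot: [0.702, -0.093, 0.701, 0.086]
contact_force: [0.5, 0.5, -2.5]
finger_gap: 0.017
```

```bash
python3 -c "
from plant import *
from h import *
o=get_obs();M=state(o);print(o['ee_pos'],o['contact_force'],o['ft_torque'],o['finger_gap'],np.degrees(np.arctan2(M[1,2],M[0,2])),o['time_s'])
c=get_calibration('wrist');p,d=grab_frame('wrist');cv2.imwrite('pics/w7.png',p);np.save('w7c.npy',c,allow_pickle=True)
"
```

```text
[0.51241533 0.05645398 0.09325547] [ 0.50383795  0.545976   -2.49800084] [-0.06327856 -0.0231067   0.02170797] 0.016992865285855467 14.602288547153663 15.55
```

View pics/w7.png

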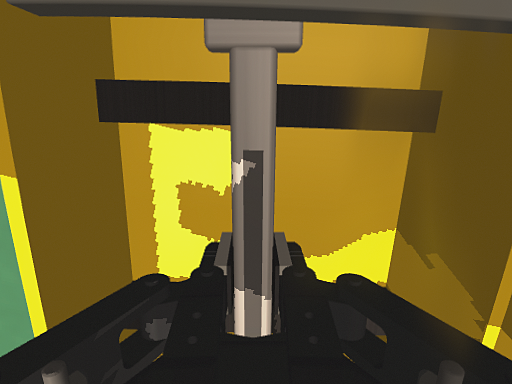

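>>> send_rows(
  series=[
    [[-0.1,0.4,0,0],[-0.2,0.85,0,0],[-0.3,1.3,0,0],[-0.4,1.75,0,0],[-0.5,2.2,0,0],[-0.6,2.5,0,0],[-0.6,2.6,0,0],[-0.6,2.6,0,0],[-0.6,2.6,0,0],[-0.6,2.6,0,0]],
  ],
)

```text
time_s: 16.85
ee_pos: [0.5064, 0.0823, 0.0932]
ee_rot: [0.702, -0.093, 0.701, 0.086]
contact_force: [-0.1, 0.5, -1.7]
finger_gap: 0.0174
```

```bash
python3 -c "
from plant import *
from h import *
o=get_obs();M=state(o);print(o['ee_pos'],tocase([o['ee_pos']]),o['contact_force'],o['ft_torque'],o['finger_gap'],o['time_s'])
for n in('wrist','side','top'):
  c=get_calibration(n);p,d=grab_frame(n)
  if n=='side':p=cv2.resize(p[120:270,160:310],None,fx=4,fy=4)
  if n=='top':p=cv2.resize(p[120:270,140:300],None,fx=4,fy=4)
  cv2.imwrite('pics/%s8.png'%n,p)
"
```

```text
[0.50643558 0.08232278 0.09321763] [[-0.00407405  0.01153488]] [-0.090261    0.49281835 -1.73899914] [-0.04907408  0.01616024  0.03550295] 0.01744560867696697 16.85
```

View pics/side8.png

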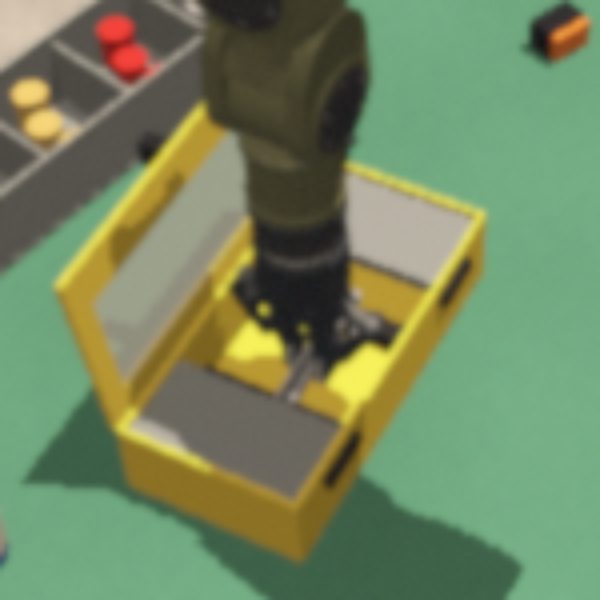

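View pics/top8.png

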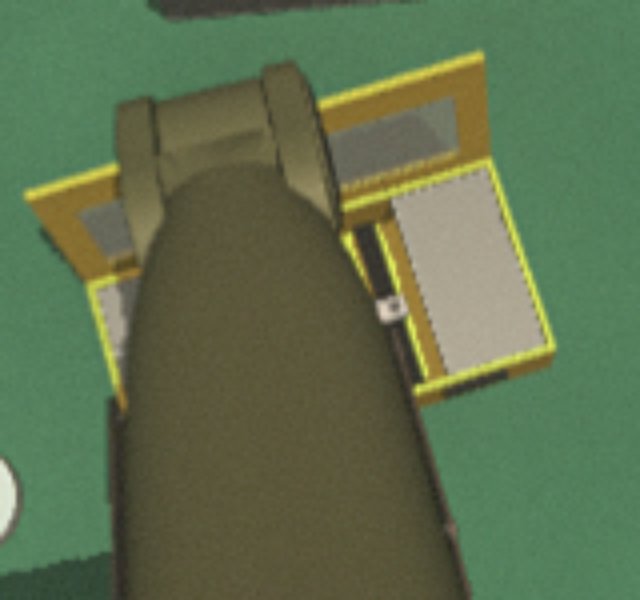

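View pics/wrist8.png

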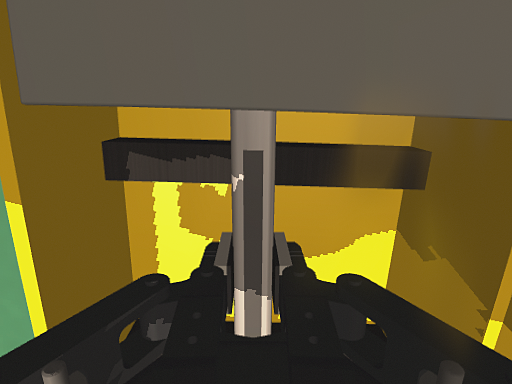

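>>> send_rows(
  series=[
    [[0,0,0.3,0],[0,0,0.6,0],[0,0,0.9,0],[0,0,1.2,0],[0,0,1.5,0],[0,0,1.8,0],[0,0,2.1,0],[0,0,2.4,0],[0,0,2.7,0],[0,0,3,0]],
  ],
)

```text
time_s: 18.25
ee_pos: [0.5062, 0.0824, 0.1233]
ee_rot: [0.702, -0.093, 0.701, 0.086]
contact_force: [0.7, 1.2, -6.4]
finger_gap: 0.0172
```

```bash
python3 -c "
from plant import *
from h import *
o=get_obs();M=state(o);print(o['ee_pos'],tocase([o['ee_pos']]),o['contact_force'],o['ft_torque'],o['finger_gap'],o['time_s'])
for n in('wrist','top'):
  c=get_calibration(n);p,d=grab_frame(n);np.save(n+'9.npy',d);cv2.imwrite('pics/%s9f.png'%n,p)
  if n=='top':p=cv2.resize(p[120:270,140:300],None,fx=4,fy=4)
  cv2.imwrite('pics/%s9.png'%n,p)
"
```

```text
[0.50615154 0.08242545 0.12326069] [[-0.00432772  0.01169881]] [ 0.73793608  1.16048147 -6.44392905] [-0.06605609 -0.12720767 -0.06277834] 0.017160944411240768 18.25
```

View pics/top9.png

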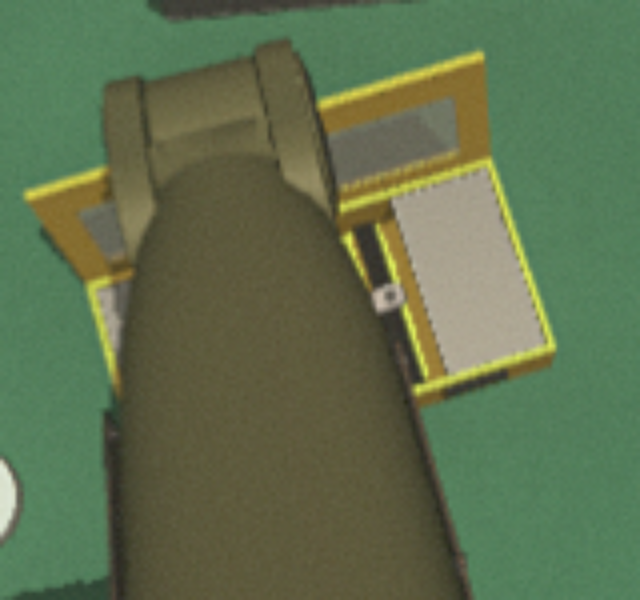

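View pics/wrist9.png

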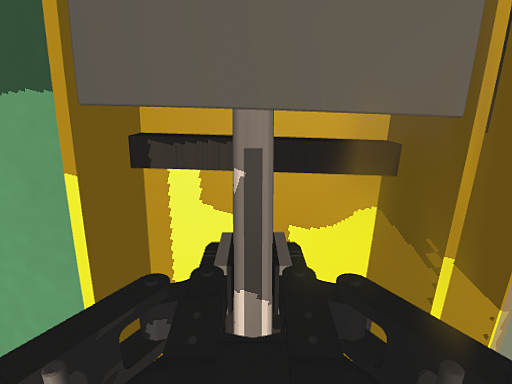

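>>> send_rows(
  series=[
    [[0,0,0.3,0],[0,0,0.6,0],[0,0,0.9,0],[0,0,1.2,0],[0,0,1.5,0],[0,0,1.7,0],[0.1,-0.4,1.9,0],[0.2,-0.8,2.1,0],[0.3,-1.2,2.3,0],[0.35,-1.5,2.4,0]],
  ],
)

```text
time_s: 19.6
ee_pos: [0.5099, 0.0671, 0.1476]
ee_rot: [0.702, -0.093, 0.701, 0.086]
contact_force: [0.6, 0.9, -5.3]
finger_gap: 0.0171
```

```bash
python3 -c "
from plant import *
from h import *
o=get_obs();M=state(o);print(o['ee_pos'],tocase([o['ee_pos']]),o['contact_force'],o['ft_torque'],o['finger_gap'],o['time_s'])
for n in('wrist','top','side'):
  c=get_calibration(n);p,d=grab_frame(n);np.save(n+'10.npy',d);cv2.imwrite('pics/%s10f.png'%n,p)
  if n=='top':p=cv2.resize(p[120:270,140:300],None,fx=4,fy=4)
  if n=='side':p=cv2.resize(p[120:270,160:310],None,fx=4,fy=4)
  cv2.imwrite('pics/%s10.png'%n,p)
"
```

```text
[0.50988662 0.06707372 0.14755206] [[-0.00414176 -0.00409966]] [ 0.58706506  0.92505406 -5.3458779 ] [-0.19724865 -0.06341861 -0.064298  ] 0.017054900252451734 19.6
```

View pics/side10.png

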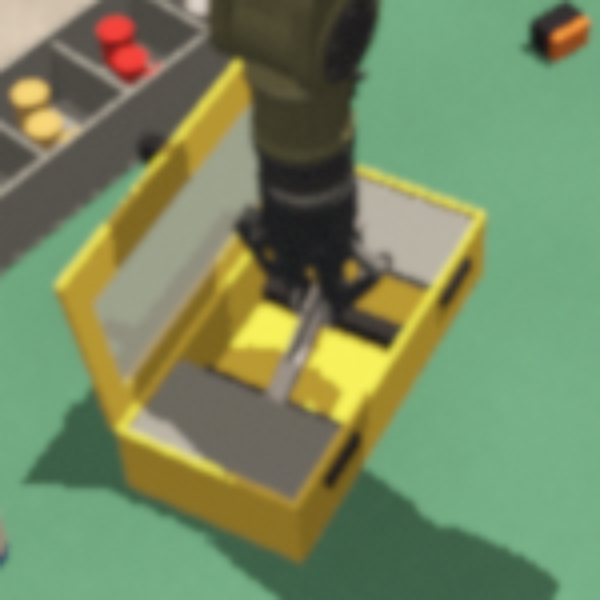

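View pics/wrist10.png

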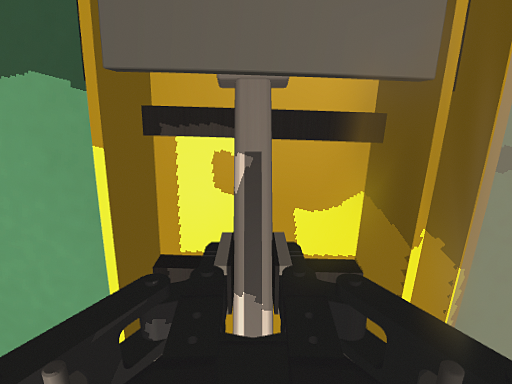

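View pics/top10.png

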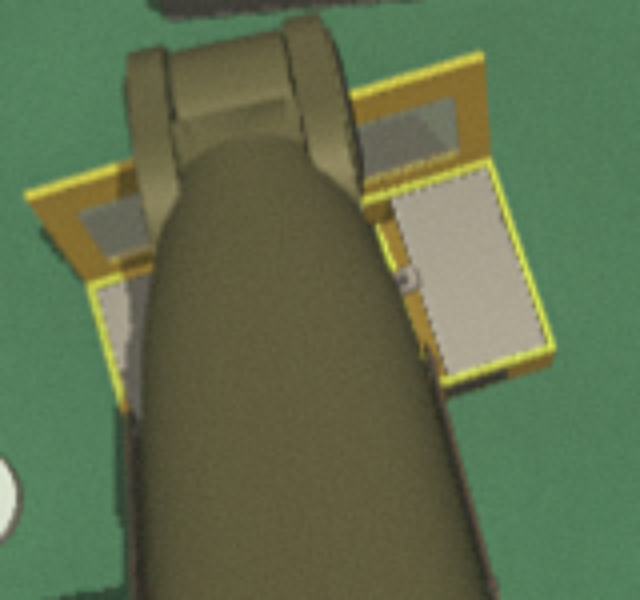

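```bash
cat >> h.py <<'E'
def slope(c,d,v0=100,v1=230,u0=246,u1=260):
    W=cloud(c,d)[v0:v1,u0:u1].reshape(-1,3);W=W[d[v0:v1,u0:u1].ravel()>0]
    Y=tocase(W)[:,1];k=np.polyfit(Y,W[:,2],1)
    for _ in range(3):
        r=W[:,2]-np.polyval(k,Y);g=abs(r)<.004;k=np.polyfit(Y[g],W[g,2],1)
    return np.degrees(np.arctan(k[0])),k,g.mean(),Y.min(),Y.max()
E
python3 -c "
from plant import *
from h import *
print(slope(get_calibration('wrist'),np.load('wrist10.npy')))
d=np.load('top10.npy');W=cloud(get_calibration('top'),d)
print(W[187:192,240:244,2].round(3)); print(tocase(W[189,240:244]))
"
```

```text
(np.float64(-24.379871177332692), array([-0.45319658,  0.0938845 ]), np.float64(1.0), np.float64(0.010347098128847062), np.float64(0.06703047557374862))
[[0.125 0.123 0.127 0.124]
 [0.125 0.126 0.127 0.125]
 [0.127 0.127 0.124 0.13 ]
 [0.122 0.122 0.12  0.126]
 [0.122 0.125 0.122 0.127]]
[[-0.00149586 -0.06895466]
 [-0.00246003 -0.07176332]
 [-0.00267403 -0.07471498]
 [-0.00505913 -0.07724082]]
```

>>> send_rows(
  series=[
    [[0.15,-0.6,0.2,0],[0.3,-1.2,0.45,0],[0.4,-1.8,0.7,0],[0.55,-2.4,0.95,0],[0.7,-3,1.2,0],[0.85,-3.6,1.45,0],[0.95,-4.2,1.7,0],[1.1,-4.8,1.95,0],[1.25,-5.4,2.2,0],[1.35,-5.8,2.4,0]],
  ],
)

```text
time_s: 21.0
ee_pos: [0.5236, 0.0084, 0.1717]
ee_rot: [0.702, -0.094, 0.701, 0.086]
contact_force: [0.8, -0.1, -3.0]
finger_gap: 0.0171
```

```bash
python3 -c "
from plant import *
from h import *
o=get_obs();M=state(o);print(o['ee_pos'],tocase([o['ee_pos']]),o['contact_force'],o['ft_torque'],o['finger_gap'],o['time_s'])
for n in('wrist','side'):
  c=get_calibration(n);p,d=grab_frame(n);np.save(n+'11.npy',d);cv2.imwrite('pics/%s11f.png'%n,p)
  if n=='wrist':print(slope(c,d))
  if n=='side':p=cv2.resize(p[120:270,160:310],None,fx=4,fy=4)
  cv2.imwrite('pics/%s11.png'%n,p)
"
```

```text
[0.52356614 0.00843017 0.17174375] [[-0.00400477 -0.06431741]] [ 0.76088779 -0.05789404 -2.96892443] [-0.02147665 -0.03556654 -0.00201759] 0.01708827092150423 21.0
(np.float64(-23.85923844785081), array([-0.44228814,  0.09158514]), np.float64(1.0), np.float64(-0.04979422547797411), np.float64(0.007024089911747945))
```

View pics/side11.png

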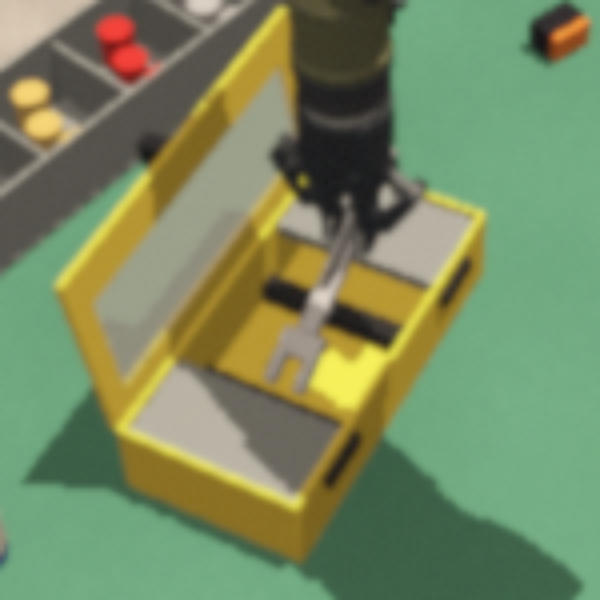

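View pics/wrist11.png

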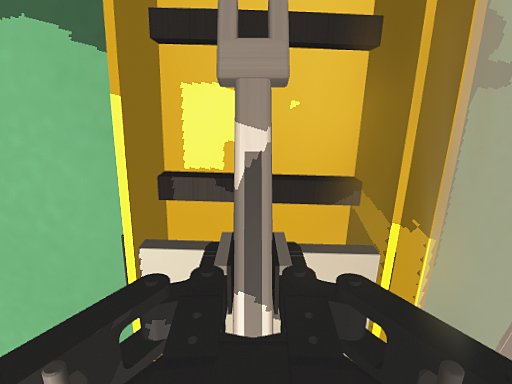

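Jaw (picture at about (290,370)) is clear of the near cover and the wrench holds at 24°. I raise it straight, then bring the jaw over the +y cover to level the wrench by pressing lightly.

>>> send_rows(
  series=[
    [[0,0,1,0],[0,0,2,0],[0,0,3,0],[0,0,4,0],[0,0,5,0],[-0.3,1.3,5,0],[-0.6,2.6,5,0],[-0.9,3.9,5,0],[-1.1,4.9,5,0],[-1.3,5.7,5,0]],
  ],
)

```text
time_s: 22.35
ee_pos: [0.5105, 0.0663, 0.2217]
ee_rot: [0.702, -0.094, 0.701, 0.086]
contact_force: [-0.4, 0.2, -2.2]
finger_gap: 0.0176
```

```bash
python3 -c "
from plant import *
from h import *
o=get_obs();M=state(o);print(o['ee_pos'],tocase([o['ee_pos']]),o['contact_force'],o['ft_torque'],o['finger_gap'],o['time_s'])
for n in('wrist','side'):
  c=get_calibration(n);p,d=grab_frame(n);np.save(n+'12.npy',d);cv2.imwrite('pics/%s12f.png'%n,p)
  if n=='wrist':print(slope(c,d))
  if n=='side':p=cv2.resize(p[120:270,160:310],None,fx=4,fy=4)
  cv2.imwrite('pics/%s12.png'%n,p)
"
```

```text
[0.510466   0.06634528 0.22167117] [[-0.00374109 -0.00493976]] [-0.35803813  0.22557134 -2.15648585] [-0.06959904 -0.03902522 -0.05168868] 0.01763643568733124 22.35
(np.float64(-23.929798501671325), array([-0.44376136,  0.16775753]), np.float64(1.0), np.float64(0.00995505851531545), np.float64(0.06637840843419027))
```

View pics/wrist12.png

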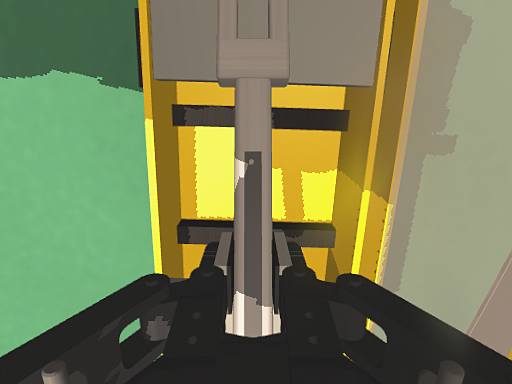

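View pics/side12.png

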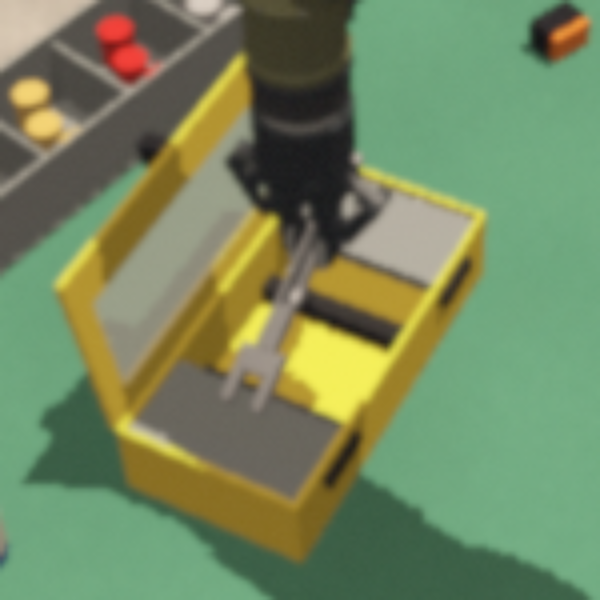

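>>> send_rows(
  series=[
    [[0,0,-1,0],[0,0,-2,0],[0,0,-2.8,0],[0,0,-3.3,0],[0,0,-3.8,0],[0,0,-4.3,0],[0,0,-4.8,0],[0,0,-5.3,0],[0,0,-5.8,0],[0,0,-6.2,0]],
  ],
)

```text
time_s: 23.7
ee_pos: [0.5104, 0.0664, 0.1593]
ee_rot: [0.702, -0.094, 0.701, 0.086]
contact_force: [-0.1, -2.2, 1.9]
finger_gap: 0.0171
```

```bash
python3 -c "
from plant import *
from h import *
o=get_obs();M=state(o);print(o['ee_pos'],tocase([o['ee_pos']]),o['contact_force'],o['ft_torque'],o['finger_gap'],o['time_s'])
for n in('wrist',):
  c=get_calibration(n);p,d=grab_frame(n);
  if n=='wrist':print(slope(c,d))
  cv2.imwrite('pics/%s13.png'%n,p)
"
```

```text
[0.51041069 0.06637142 0.15934201] [[-0.00378911 -0.00490185]] [-0.09092555 -2.18140618  1.8789238 ] [-0.04096157 -0.09979824 -0.02293903] 0.017146775810486067 23.7
(np.float64(-10.191735183085811), array([-0.17977948,  0.10683143]), np.float64(1.0), np.float64(0.01153142274459509), np.float64(0.06616101043604064))
```

View pics/wrist13.png

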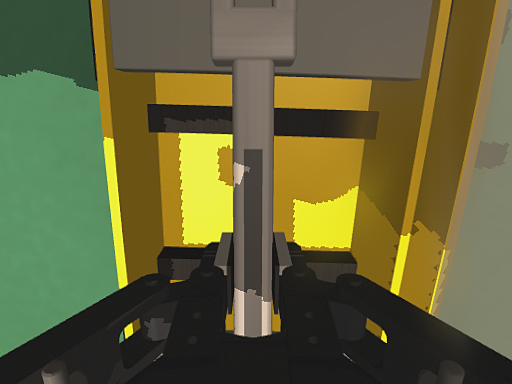

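>>> send_rows(
  series=[
    [[0,0,-0.3,0],[0,0,-0.6,0],[0,0,-0.9,0],[0,0,-1.2,0],[0,0,-1.5,0],[0,0,-1.8,0],[0,0,-2.0,0],[0,0,-2.2,0],[0,0,-2.2,0],[0,0,-2.2,0]],
  ],
)

```text
time_s: 25.0
ee_pos: [0.5101, 0.0664, 0.1369]
ee_rot: [0.702, -0.094, 0.701, 0.086]
contact_force: [-0.0, -1.3, 0.3]
finger_gap: 0.0171
```

```bash
python3 -c "
from plant import *
from h import *
o=get_obs();M=state(o);print(o['ee_pos'],tocase([o['ee_pos']]),o['contact_force'],o['ft_torque'],o['finger_gap'],o['time_s'])
for n in('wrist',):
  c=get_calibration(n);p,d=grab_frame(n);
  if n=='wrist':print(slope(c,d))
  cv2.imwrite('pics/%s14.png'%n,p)
"
```

```text
[0.51010916 0.06639114 0.13692145] [[-0.00407846 -0.00481481]] [-0.00498593 -1.29980997  0.26016063] [ 0.08594394  0.03174638 -0.05346305] 0.01710355069813131 25.0
(np.float64(-0.6715096506681361), array([-0.01172059,  0.08541743]), np.float64(1.0), np.float64(0.012566004852075487), np.float64(0.06606995514340834))
```

>>> send_rows(
  series=[
    [[0,0,0,0],[0,0,0.5,0],[0,0,2,0],[0,0,3.5,0],[0.1,-0.5,5,0],[0.2,-1,6.5,0],[0.3,-1.5,8,0],[0.4,-1.9,9.3,0],[0.5,-2.2,10.2,0],[0.5,-2.2,10.8,0]],
  ],
  squeeze=70,
)

```text
time_s: 26.3
ee_pos: [0.5152, 0.0441, 0.2454]
ee_rot: [0.702, -0.094, 0.701, 0.086]
contact_force: [-0.1, -0.1, -2.2]
finger_gap: 0.0167
```

>>> send_rows(
  series=[
    [[0,0,0,0],[0,0,0,0],[0,0,0,0],[0,0,0,0],[0,0,0,0],[0,0,0,0],[0,0,0,0],[0,0,0,0],[0,0,0,0],[0,0,0,0]],
  ],
)

```text
time_s: 27.55
ee_pos: [0.5152, 0.0442, 0.2454]
ee_rot: [0.702, -0.094, 0.701, 0.086]
contact_force: [-0.3, -0.1, -2.5]
finger_gap: 0.0162
```

```bash
python3 -c "
from plant import *
from h import *
import math
o=get_obs();M=state(o);print(o['ee_pos'],tocase([o['ee_pos']]),o['contact_force'],o['ft_torque'],o['finger_gap'],o['time_s'])
for n in('wrist','side','top'):
  c=get_calibration(n);p,d=grab_frame(n);
  if n=='wrist':print(slope(c,d))
  if n=='side':
    im=p;W=cloud(c,d)
    hsv=cv2.cvtColor(im,cv2.COLOR_BGR2HSV);y=(hsv[...,0]>18)&(hsv[...,0]<35)&(hsv[...,1]>130)
    q=tocase(W.reshape(-1,3)).reshape(384,512,2);X=q[...,0];Y=q[...,1];Z=W[...,2]
    m=y&(d>0)&(Z>.1)&(abs(X-.09)<.05)&(abs(Y)<.17)&(Z<.3)
    A=np.c_[Z[m],Y[m],np.ones(m.sum())];x=X[m]
    for i in range(4):
      s=np.linalg.lstsq(A,x,rcond=None)[0];r=x-A@s;k=abs(r)<2*r.std()+.001;A=A[k];x=x[k]
    print('lid',90+np.degrees(np.arctan(s[0])))
  cv2.imwrite('pics/%s15.png'%n,p)
"
```

```text
[0.51522496 0.04416005 0.24541359] [[-0.00409469 -0.02762692]] [-0.32446994 -0.12420275 -2.51699691] [-0.06473788 -0.03193574  0.03882281] 0.016180701636777768 27.55
(np.float64(-1.8696586250105183), array([-0.03264329,  0.19297344]), np.float64(1.0), np.float64(-0.010429540032971151), np.float64(0.0432918085811233))
lid 98.81455560851919
```

View pics/side15.png

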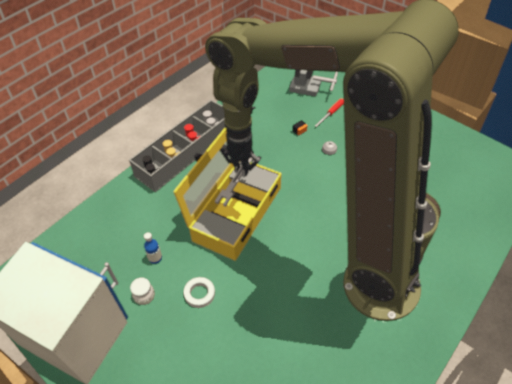

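View pics/top15.png

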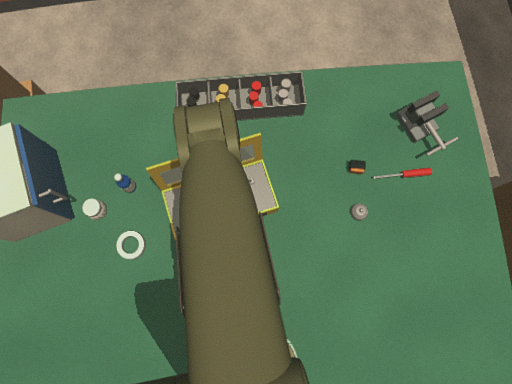

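View pics/wrist15.png

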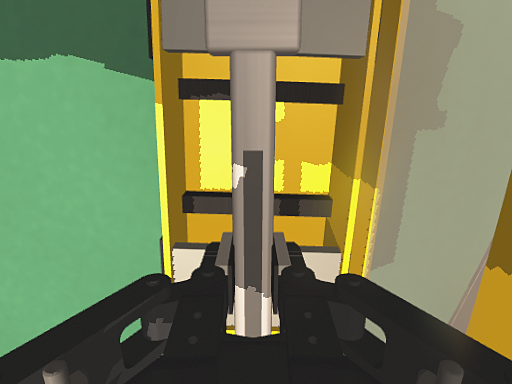

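All in place: the wrench is nearly level with its underside at z about 0.18, the lid is at 98.8°, and the bystanders sit at the same pixels as at the start. Handing in.

```bash
python3 -c "
from plant import *
print(sign_off()); o=get_obs(); print(o['ee_pos'],o['finger_gap'],o['time_s'])"
```

```text
the job is handed in; nothing more can be done
None
the job is handed in; nothing more can be done
```

The lid is open and standing by itself, and the gripper is holding the wrench clear above the case. I handed the job in at about 28 s of the 58 s allowed.

- **Lid:** I raised it by the fin and let go. A plane fit to the side camera's depth gave 98.6° when it was raised and 98.8° at the end, so it stayed put.
- **Wrench:** I slid it about 26 mm under the +y cover to free the handle end. I then lifted the handle end first and drew the wrench out at about 24°. To level it, I pressed the jaw end lightly on that cover and then raised it.
- **Final pose:** The wrench is over the middle of the case, within 2° of level. Its underside is at z ≈ 0.18 m, about 10 cm above the rim, and it is gripped at 70 N.
- **Forces:** The readings I took, at the end of each move, were at most about 8 N. I did not see the peaks within moves.
- **Other items:** In the last top and side pictures, the other things on the counter are at the same pixels as at the start.

**Checks that disagreed:**
- With the lid shut, the wrist and top cameras put its top 5–9 mm higher than the nominal size. With the lid open, the rim measured 78 mm, as given.
- The wrench's tilt went from 0.7° to 1.9° during the final lift, and I did not re-measure it after that.

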